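Line up the electrodes by height on the setting plate

TASK

Line up the four copper electrodes for inspection on the setting plate: stand each upright and centred on its own round mark, in order of height, with the shortest on the mark next to the square bright-steel stop block and the tallest at the far end of the row. Leave the mould half where it lies.

Things in the scene. Friction and masses are not known exactly. Their poses are not given: they have to be found in the camera images.
- rod46_mid (a point): shortest of the four bare copper electrodes (turned copper rods for spark erosion): upright solid cylinder 46 mm tall and 20 mm in diameter, its top 12 mm tapering to a blunt nose, flat foot; at the start it stands loose on the bench in front of the setting plate (robot's side). Point: its centre, half-way up (23 mm above its foot); z along the electrode. Weighs about 0.12 kg
- rod60_mid (a point): second shortest of the four bare copper electrodes (turned copper rods for spark erosion): upright solid cylinder 60 mm tall and 26 mm in diameter, its top 12 mm tapering to a blunt nose, flat foot; at the start it stands loose on the bench in front of the setting plate (robot's side). Point: its centre, half-way up (30 mm above its foot); z along the electrode. Weighs about 0.27 kg
- rod74_mid (a point): second tallest of the four bare copper electrodes (turned copper rods for spark erosion): upright solid cylinder 74 mm tall and 32 mm in diameter, its top 12 mm tapering to a blunt nose, flat foot; at the start it stands loose on the bench in front of the setting plate (robot's side). Point: its centre, half-way up (37 mm above its foot); z along the electrode. Weighs about 0.5 kg
- rod88_mid (a point): tallest of the four bare copper electrodes (turned copper rods for spark erosion): upright solid cylinder 88 mm tall and 38 mm in diameter, its top 12 mm tapering to a blunt nose, flat foot; at the start it stands loose on the bench in front of the setting plate (robot's side). Point: its centre, half-way up (44 mm above its foot); z along the electrode. Weighs about 0.82 kg
- mark_a: one of the four round marks (white ring of 46 mm outside diameter, with a cross) in a straight row 62 mm apart along the middle of the dark steel setting plate (fixed, 70 x 370 x 12 mm, its top 12 mm above the bench). Origin: the mark's centre, on the plate's top; y runs along the row, x across it. The letters say nothing about the place in the row
- mark_b: one of the four round marks (white ring of 46 mm outside diameter, with a cross) in a straight row 62 mm apart along the middle of the dark steel setting plate (fixed, 70 x 370 x 12 mm, its top 12 mm above the bench). Origin: the mark's centre, on the plate's top; y runs along the row, x across it. The letters say nothing about the place in the row
- mark_c: one of the four round marks (white ring of 46 mm outside diameter, with a cross) in a straight row 62 mm apart along the middle of the dark steel setting plate (fixed, 70 x 370 x 12 mm, its top 12 mm above the bench). Origin: the mark's centre, on the plate's top; y runs along the row, x across it. The letters say nothing about the place in the row
- mark_d: one of the four round marks (white ring of 46 mm outside diameter, with a cross) in a straight row 62 mm apart along the middle of the dark steel setting plate (fixed, 70 x 370 x 12 mm, its top 12 mm above the bench). Origin: the mark's centre, on the plate's top; y runs along the row, x across it. The letters say nothing about the place in the row
- stop: fixed square bright-steel stop block, 34 x 34 mm and 26 mm high, on the setting plate at one end of the row of marks (either end), in line with it, 62 mm from the nearest mark. (At the plate's other end sits a low round black clamp knob, 24 mm wide, 13 mm high.) Origin: centre of its underside, on the plate's top; y along the row, x across it
- mould: bystander: loose steel mould half, 60 x 70 mm and 36 mm high, with a wide slot across its top, at one side of the work; a small glass jar with a black cap stands at the other side. Origin: centre of its underside
Mind the look-alikes: they are no part of the job. What is shaped like the part that bears rod88_mid but blue, green or red is not meant.

How it is judged:
By the outcome, as a careful person would: the job done as asked, in the order asked, and still so for the second after the job is handed in, with the robot touching nothing.
It also fails if it takes over 131 s, if anything falls off the work surface, if the arm or the gripper's body presses on something with over 40 N, if the wrist force passes 120 N, or if a joint passes its speed limit or range.

ROBOT

A 6-joint arm with a two-finger parallel gripper is mounted at the origin on the work surface. World frame = base frame: x ahead of the robot, y to its left, z up, the work surface at z = 0. Lengths are in mm, angles in rad, forces in N, time in s.
With the tool pointing down it reaches from about 250 to 800 mm from the base axis. Payload 3.9 kg.
Tool frame: the origin (TCP) lies midway between the tips of the shut fingers; the grasp point (between the pads) lies 19 mm behind it; x points along the fingers, y is the direction in which the jaws open and shut, and the axes are right-handed (so a half turn about x gives the same grasp; the last joint's range is limited). The gripper opens to 85 mm and grips with 20 to 120 N. Pads are 22 mm wide; open, the fingers measure 114 mm over their backs; the gripper's body (76 mm by 85 mm) begins 54 mm behind the grasp point. The pads swing forward as they close: fully open they stand 13 mm farther back than shut.
Start: joints at [1.285, 0.26, -0.138, 1.173, 0, 1.571], TCP at [148.006, 503.696, 231.304] pointing down, gripper open.
Joint ranges: [-2.78, 2.78], [-0.83, 1.72], [-1.28, 1.37], [-1.9, 2.12], [-1.57, 1.48], [-3.14, 3.14]. Speed limits (rad/s): [2.57, 2.57, 3.14, 3.14, 3.14, 3.14].

INTERFACE

Orientations are given as a unit quaternion [w, x, y, z].
In Python, from plant import robot, monitor, imaging gives the robot as it stands. Calls block until the motion is done:
- robot.move_to(position, orientation): joint-space move of the TCP to a pose.
- robot.move_l(position, orientation=None, vel=150): straight line of the TCP; orientation=None keeps the orientation; vel is the mean speed in mm/s.
- robot.move_joints(angles): joint-space move.
- robot.move_gripper(opening, grip_force=None): finger opening in mm; grip_force is the grip in N (None keeps the last); returns when the fingers have stopped.
- robot.hold(seconds).
- robot.solve_ik(position, orientation): joint angles nearest the present ones, or None.
- monitor.read_state(): the state.
- imaging.grab_frame(name): name is "scene" or "side" or "wrist"; returns a dict with "color" (400x640x3 uint8, red, green, blue), "K" (3x3 intrinsics, pixels), "R" (3x3) and "t" (3): a world point X has camera coordinates R X + t. Camera axes: x right, y down, z forward; pixel columns grow to the right and rows downward; lengths in mm; the calibration is good to about 2 mm. The wrist camera is an equidistant fisheye: a pixel r from the principal point sees the ray r / f radians off the axis. A picture is of the moment at which its call begins. There is no depth.
A pose or a line that the arm cannot do raises robot.IKError and nothing moves.
- robot.job_done(): hands the job in, once; it reports no verdict.
The state is a dict: "clock": time; "joint_positions": joint angles; "dq": joint speeds; "tau": joint torques, N m; "eef_pos": TCP position; "ee_rot": TCP orientation; "force": force on the tool from outside, world axes, zero at the start; "torque": the same for the moment, N m; "grip_width": finger opening in mm.
Only numpy, scipy, OpenCV 4.12 (cv2) and the standard library are available. Lean on these libraries where they do the work, as an engineer would, in place of code of your own. Each camera call takes 0.05 s, during which the arm holds its last target.

## Working session

There is one attempt and no reset: what is moved stays moved. The work goes in short steps, each a Python script; the robot and the scene stay as the last script left them, time stands still between calls to the robot, and variables do not carry over. Pictures are saved under pics/ and viewed, and the job is handed in when it is done.

```bash
ls; mkdir -p pics; python3 - <<'E'
from plant import robot, monitor, imaging
import cv2
for n in ["scene","side","wrist"]:
    f=imaging.grab_frame(n); cv2.imwrite(f"pics/{n}0.png",f["color"][:,:,::-1]); print(n,f["K"],f["R"],f["t"])
print(monitor.read_state())
E
```

```text
pics
scene [[443.12967569   0.         320.31493622]
 [  0.         443.12967569 199.59041336]
 [  0.           0.           1.        ]] [[ 0.15795356  0.98743551  0.00466748]
 [ 0.70713465 -0.10981396 -0.69849945]
 [-0.68921061  0.11363101 -0.71559537]] [ -90.66370323 -312.84367611 1608.30324142]
side [[468.33612313   0.         324.95712667]
 [  0.         468.33612313 198.41880905]
 [  0.           0.           1.        ]] [[ 0.92756454 -0.3729175   0.0235917 ]
 [-0.20964205 -0.57163119 -0.79327674]
 [ 0.30931253  0.73086956 -0.60840401]] [-491.05211474  158.41625671 1097.50771286]
wrist [[309.70691629   0.         326.16228787]
 [  0.         309.70691629 205.0760305 ]
 [  0.           0.           1.        ]] [[ 0.28184663  0.95945854 -0.00133918]
 [ 0.92161894 -0.27034237  0.27844843]
 [ 0.26679769 -0.07971397 -0.96045025]] [-523.87788227  -37.69960384  378.6856633 ]
{'clock': 0.15, 'joint_positions': array([ 1.28498638e+00,  2.60545812e-01, -1.39055787e-01,  1.17270948e+00,
        3.18990630e-05,  1.57077819e+00]), 'dq': array([ 0.00132817, -0.00302144,  0.00299638,  0.00075827,  0.00085478,
       -0.00022311]), 'tau': array([-6.62620278e-04, -4.06005764e+01,  2.54165626e+01,  1.26421906e-02,
       -2.94020458e-05, -1.15346265e-05]), 'eef_pos': array([147.85974359, 503.20822977, 230.65588438]), 'ee_rot': array([ 0.69981212,  0.10017065,  0.699987  , -0.10122761]), 'force': array([ 0.03304469,  0.48262724, -0.06427697]), 'torque': array([ 0.02731894, -0.01164221,  0.01935249]), 'grip_width': 85.52256555283725}
```

View pics/scene0.png

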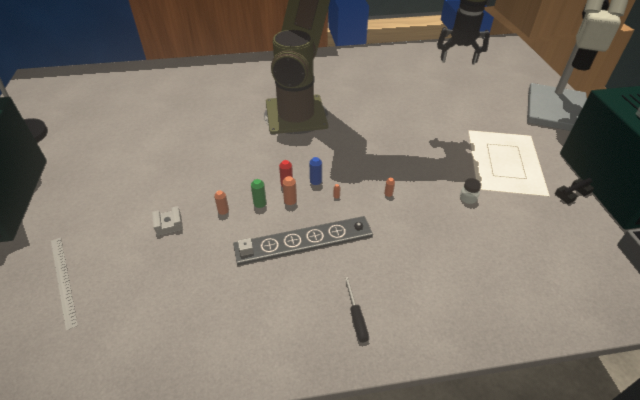

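View pics/side0.png

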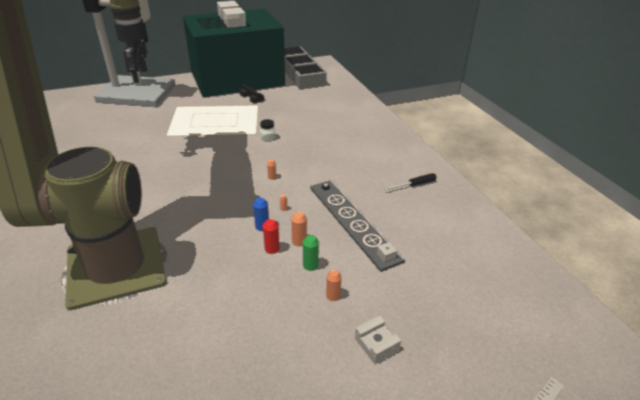

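View pics/wrist0.png

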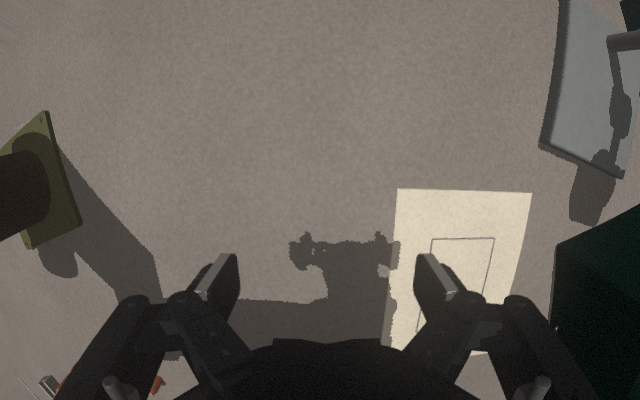

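Scene view: the stop block is at (246,247) and the knob at (359,226), with the marks at about (270,245), (292,240), (315,236) and (337,232).
- **Copper rods:** (221,203), (289,191), (337,191) and (390,187).
- **Look-alikes:** green (258,194), red (286,173) and blue (316,171). These are coloured, so I exclude them.

Next I measure positions and check a crop.

```bash
cat > h.py <<'E'
import numpy as np, cv2
from plant import robot, monitor, imaging
def ray(f,u,v):
    K=f["K"];d=np.linalg.inv(K)@[u,v,1]
    return -f["R"].T@f["t"], f["R"].T@(d/np.linalg.norm(d))
def rayw(f,u,v):
    K=f["K"];x=(u-K[0,2]);y=(v-K[1,2]);r=np.hypot(x,y);th=r/K[0,0]
    d=np.array([np.sin(th)*x/max(r,1e-9),np.sin(th)*y/max(r,1e-9),np.cos(th)])
    return -f["R"].T@f["t"], f["R"].T@d
def plane(cd,z):
    c,d=cd; return c+d*(z-c[2])/d[2]
def tri(a,b):
    A=np.zeros((3,3));r=np.zeros(3)
    for c,d in (a,b):
        P=np.eye(3)-np.outer(d,d);A+=P;r+=P@c
    X=np.linalg.solve(A,r); gap=abs(np.dot(a[0]-b[0],np.cross(a[1],b[1])/np.linalg.norm(np.cross(a[1],b[1]))))
    return X,gap
def copper(im):
    hsv=cv2.cvtColor(im,cv2.COLOR_RGB2HSV)
    return cv2.inRange(hsv,(4,90,70),(16,255,255))
def blobs(m,lo=15,hi=3000):
    n,l,s,c=cv2.connectedComponentsWithStats(m)
    return [(*s[i],c[i]) for i in range(1,n) if lo<s[i][4]<hi]
E
python3 - <<'E'
from h import *
F={n:imaging.grab_frame(n) for n in("scene","side")}
for n,f in F.items():
    print(n)
    for b in blobs(copper(f["color"])): print(b[:5],b[5].round(1))
f=F["scene"]
cv2.imwrite("pics/c1.png",cv2.resize(f["color"][150:270,190:410,::-1],None,fx=3.6,fy=3.6,interpolation=cv2.INTER_CUBIC))
f=F["side"]
cv2.imwrite("pics/c2.png",cv2.resize(f["color"][145:305,235:415,::-1],None,fx=3.6,fy=3.6,interpolation=cv2.INTER_CUBIC))
E
```

```text
scene
(np.int32(568), np.int32(0), np.int32(67), np.int32(97), np.int32(1771)) [603.3  60. ]
(np.int32(318), np.int32(13), np.int32(12), np.int32(34), np.int32(193)) [324.2  34.2]
(np.int32(281), np.int32(175), np.int32(15), np.int32(30), np.int32(347)) [288.8 189.7]
(np.int32(385), np.int32(177), np.int32(10), np.int32(20), np.int32(147)) [389.2 186.4]
(np.int32(334), np.int32(184), np.int32(6), np.int32(15), np.int32(76)) [336.4 190.8]
(np.int32(215), np.int32(190), np.int32(13), np.int32(25), np.int32(234)) [221.  201.9]
side
(np.int32(267), np.int32(159), np.int32(9), np.int32(21), np.int32(150)) [271.2 169.1]
(np.int32(280), np.int32(194), np.int32(8), np.int32(17), np.int32(102)) [283.1 202.5]
(np.int32(291), np.int32(212), np.int32(16), np.int32(34), np.int32(425)) [298.2 227.9]
(np.int32(326), np.int32(270), np.int32(15), np.int32(31), np.int32(394)) [333.2 285.2]
```

```bash
sleep 1
```

```text
(no output)
```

View pics/c1.png

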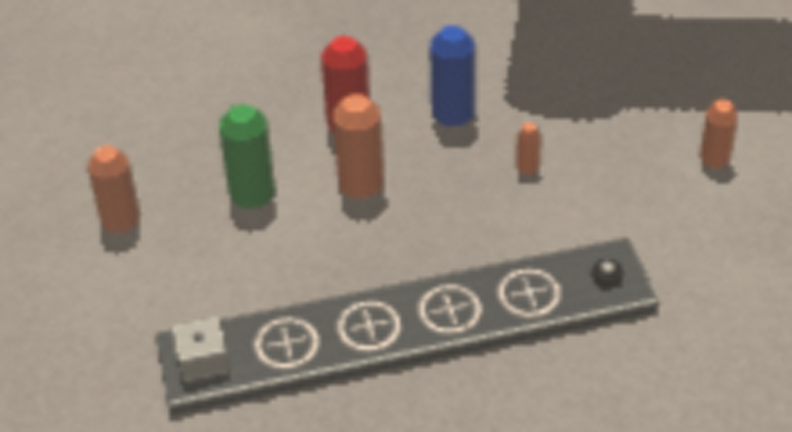

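```bash
python3 - <<'E'
from h import *
f=imaging.grab_frame("scene");g=imaging.grab_frame("side")
P=[((288.8,189.7),(298.2,227.9),88),((389.2,186.4),(271.2,169.1),60),((336.4,190.8),(283.1,202.5),46),((221,201.9),(333.2,285.2),74)]
for a,b,h in P:
    X,gap=tri(ray(f,*a),ray(g,*b)); print(h,X.round(1),gap.round(1),"plane",plane(ray(f,*a),h/2).round(1),plane(ray(g,*b),h/2).round(1))
# marks
for n,f,roi in (("scene",f,(225,215,385,265)),("side",g,(305,175,410,275))):
    hsv=cv2.cvtColor(f["color"],cv2.COLOR_RGB2HSV);m=cv2.inRange(hsv,(0,0,120),(180,80,255))
    k=np.zeros_like(m);x0,y0,x1,y1=roi;k[y0:y1,x0:x1]=m[y0:y1,x0:x1]
    for b in blobs(k,20,600): print(n,b[:5],b[5].round(1),plane(ray(f,*b[5]),12).round(1))
f=imaging.grab_frame("scene")
E
```

```text
88 [431.  -68.1  41.7] 3.2 plane [435.  -69.4  44. ] [429.7 -68.5  44. ]
60 [448.6 225.8  27.1] 1.3 plane [452.1 224.1  30. ] [447.3 222.6  30. ]
46 [435.1  70.4  19.4] 1.3 plane [439.5  69.1  23. ] [433.7  66.9  23. ]
74 [ 442.7 -262.6   32.7] 0.8 plane [ 447.4 -262.2   37. ] [ 441.  -265.7   37. ]
scene (np.int32(260), np.int32(238), np.int32(19), np.int32(15), np.int32(165)) [269.  244.9] [ 601.3 -141.5   12. ]
```

Crop check: all four copper rods are bare copper with sizes in the right order: 74 at the left, 88 in the centre, then 46, with 60 at the far right. The red rod stands behind the 88. The stop is at the left (−y) end. Now a wrist overview to measure from above.

```bash
cat >> h.py <<'E'
from scipy.spatial.transform import Rotation as Ro
def q(a):
    x=np.array([0,0,-1.]);y=np.array([np.cos(a),np.sin(a),0]);z=np.cross(x,y)
    r=Ro.from_matrix(np.c_[x,y,z]).as_quat(); return np.array([r[3],*r[:3]])
E
python3 - <<'E'
from h import *
f=imaging.grab_frame("wrist");s=monitor.read_state()
e=s["ee_rot"];T=Ro.from_quat([*e[1:],e[0]]).as_matrix()
C=-f["R"].T@f["t"];print("cam in tool",T.T@(C-s["eef_pos"]),"toolaxes",T.round(2), "cam axis in tool",T.T@f["R"].T)
for a in (0,np.pi,np.pi/2,-np.pi/2):
    for p in ([480,-20,300],[600,50,40],[431,-68,60],[600,-140,40],[450,225,40],[442,-262,40]):
        j=robot.solve_ik(p,q(a)); print(round(a,2),p,None if j is None else np.round(j,2))
E
```

```text
cam in tool [-142.87466301   -0.26801368  -69.27025894] toolaxes [[-0.    0.28  0.96]
 [-0.    0.96 -0.28]
 [-1.   -0.   -0.  ]] cam axis in tool [[-2.65820045e-04 -2.78453599e-01  9.60449646e-01]
 [ 9.99999963e-01 -1.29850751e-05  2.73001604e-04]
 [-6.35467684e-05  9.60449683e-01  2.78453592e-01]]
0 [480, -20, 300] [-0.04  0.16 -0.09  1.32  0.    1.53]
0 [600, 50, 40] [ 0.08  0.53 -0.25  0.79  0.    1.65]
0 [431, -68, 60] [-0.16  0.27 -0.63  0.67  0.    1.41]
0 [600, -140, 40] [-0.23  0.55 -0.21  0.81  0.    1.34]
0 [450, 225, 40] [ 0.46  0.39 -0.51  0.68  0.    2.03]
0 [442, -262, 40] [-0.54  0.4  -0.48  0.69  0.    1.04]
3.14 [480, -20, 300] [-0.04  0.16 -0.09  1.32  0.   -1.61]
3.14 [600, 50, 40] [ 0.08  0.53 -0.25  0.79  0.   -1.49]
3.14 [431, -68, 60] [-0.16  0.27 -0.63  0.67  0.   -1.73]
3.14 [600, -140, 40] [-0.23  0.55 -0.21  0.81  0.   -1.8 ]
3.14 [450, 225, 40] [ 0.46  0.39 -0.51  0.68  0.   -1.11]
3.14 [442, -262, 40] [-0.54  0.4  -0.48  0.69  0.   -2.11]
1.57 [480, -20, 300] [-0.04  0.16 -0.09  1.32  0.   -0.04]
1.57 [600, 50, 40] [ 0.08  0.53 -0.25  0.79  0.    0.08]
1.57 [431, -68, 60] [-0.16  0.27 -0.63  0.67  0.   -0.16]
1.57 [600, -140, 40] [-0.23  0.55 -0.21  0.81  0.   -0.23]
1.57 [450, 225, 40] [ 0.46  0.39 -0.51  0.68  0.    0.46]
1.57 [442, -262, 40] [-0.54  0.4  -0.48  0.69  0.   -0.54]
-1.57 [480, -20, 300] [-0.04  0.16 -0.09  1.32  0.    3.1 ]
-1.57 [600, 50, 40] [ 0.08  0.53 -0.25  0.79  0.   -3.06]
-1.57 [431, -68, 60] [-0.16  0.27 -0.63  0.67  0.    2.99]
-1.57 [600, -140, 40] [-0.23  0.55 -0.21  0.81  0.    2.91]
-1.57 [450, 225, 40] [ 0.46  0.39 -0.51  0.68  0.   -2.68]
-1.57 [442, -262, 40] [-0.54  0.4  -0.48  0.69  0.    2.61]
```

```bash
python3 - <<'E'
from h import *
robot.move_to([550,-20,300],q(np.pi/2)); robot.hold(0.3)
f=imaging.grab_frame("wrist");cv2.imwrite("pics/w1.png",f["color"][:,:,::-1]);np.savez("w1.npz",**f)
print(monitor.read_state()["clock"])
for b in blobs(copper(f["color"]),60): print("cu",b[:5],b[5].round(1))
E
```

```text
3.1667
cu (np.int32(269), np.int32(63), np.int32(36), np.int32(35), np.int32(913)) [286.3  80.1]
cu (np.int32(383), np.int32(79), np.int32(18), np.int32(16), np.int32(217)) [391.5  87.1]
cu (np.int32(137), np.int32(90), np.int32(39), np.int32(22), np.int32(718)) [156. 101.]
cu (np.int32(479), np.int32(97), np.int32(31), np.int32(18), np.int32(444)) [493.9 105.5]
```

View pics/w1.png

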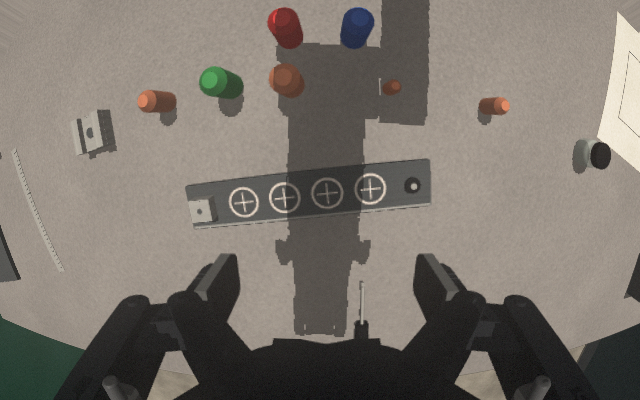

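The wrist view shows the marks at (244,202), (284,197), (327,193) and (371,188), the stop at (202,211) and the knob at (413,186). One more wrist view, turned a quarter, will give cross bearings.

```bash
cat >> h.py <<'E'
def chull(f,box=None,mask=None,lo=60):
    m=copper(f["color"]) if mask is None else mask
    return blobs(m,lo)
def marks(f,g0):
    """g0: approx pixel list; returns refined centroid px"""
    gray=cv2.cvtColor(f["color"],cv2.COLOR_RGB2GRAY);out=[]
    for u,v in g0:
        u,v=int(u),int(v);w=24
        p=gray[v-w:v+w,u-w:u+w];
        th=cv2.morphologyEx(p,cv2.MORPH_TOPHAT,np.ones((9,9),np.uint8))
        m=(th>25).astype(np.uint8)*255
        bs=blobs(m,40); b=max(bs,key=lambda b:b[4])
        n,l=cv2.connectedComponents(m); k=l==np.argmax([0]+[(l==i).sum() for i in range(1,n)])
        c,(a1,a2),_=cv2.fitEllipse(cv2.convexHull(np.argwhere(k)[:,::-1].astype(np.int32)))
        out.append((u-w+c[0],v-w+c[1],a1,a2,b[4]))
    return out
E
python3 - <<'E'
from h import *
robot.move_to([440,20,300],q(0)); robot.hold(0.3)
f=imaging.grab_frame("wrist");cv2.imwrite("pics/w2.png",f["color"][:,:,::-1]);np.savez("w2.npz",**f)
print(monitor.read_state()["clock"])
for b in blobs(copper(f["color"]),60): print("cu",b[:5],b[5].round(1),plane(rayw(f,*b[5]),30).round(1))
f=np.load("w1.npz")
for m in marks(f,[(244,202),(284,197),(327,193),(371,188)]): print(np.round(m,1),plane(rayw(f,*m[:2]),12).round(1))
for n,p,h in (("red",(285,27),44),("blue",(357,26),44),("green",(221,82),44),("88",(286.3,80.1),44),("46",(391.5,87.1),23),("74",(156,101),37),("60",(493.9,105.5),30),("stop",(203,211),38),("knob",(413,186),20)):
    print(n,plane(rayw(f,*p),h).round(1))
E
```

```text
4.9833
cu (np.int32(323), np.int32(8), np.int32(20), np.int32(27), np.int32(426)) [332.4  20.7] [449.7 224.   30. ]
cu (np.int32(316), np.int32(127), np.int32(14), np.int32(15), np.int32(166)) [322.3 134. ] [436.5  68.5  30. ]
cu (np.int32(305), np.int32(214), np.int32(29), np.int32(44), np.int32(1031)) [319.6 236.3] [432.1 -76.1  30. ]
cu (np.int32(0), np.int32(300), np.int32(29), np.int32(60), np.int32(585)) [ 11.  328.3] [-525.9 -423.2   30. ]
cu (np.int32(319), np.int32(321), np.int32(18), np.int32(23), np.int32(362)) [327.4 332.5] [ 443.6 -252.7   30. ]
[243.4 201.7  30.   31.8 298. ] [ 600.5 -142.5   12. ]
[284.  197.2  31.1  32.3 293. ] [593.7 -81.   12. ]
[326.8 192.6  31.4  32.4 270. ] [587. -19.  12.]
[370.  188.3  31.8  32.6 315. ] [580.4  43.   12. ]
red [359.  -72.9  44. ]
blue [358.1  19.2  44. ]
green [ 428.3 -158.1   44. ]
88 [431.1 -70.8  44. ]
46 [436.6  68.   23. ]
74 [ 443.7 -263.2   37. ]
60 [449.8 223.1  30. ]
stop [ 607.1 -198.2   38. ]
knob [574.6 104.7  20. ]
```

View pics/w2.png

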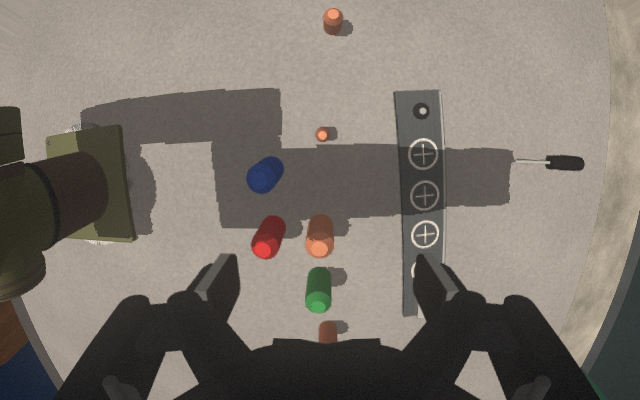

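Measurements agree. Mark spacing comes out at 61.9 to 62.4 mm, and the two wrist views agree on each rod's x to within about 1 mm. I pick with the jaws along y, since x is well measured, and place with the jaws across the row, shortest rod first.

```bash
cat >> h.py <<'E'
M=np.array([[600.5,-142.5],[593.7,-81],[587,-19],[580.4,43]])
d=(M[3]-M[0]);d/=np.linalg.norm(d);AR=np.arctan2(-d[0],d[1])
M=M.mean(0)+np.outer([-93,-31,31,93],d)
Q1=q(np.pi/2);Q2=q(AR)
def st(tag):
    s=monitor.read_state();print(tag,round(s["clock"],2),s["eef_pos"].round(1),"F",s["force"].round(1),"w",round(s["grip_width"],1))
def pick(xy,z,dia,op=24):
    robot.move_to([*xy,max(z+95,130)],Q1); robot.move_gripper(dia+op)
    robot.move_l([*xy,z],vel=120); st("at"); robot.move_gripper(0,grip_force=60); st("grip")
    robot.move_l([*xy,150],vel=150); st("up")
def place(k,z,dia,dx=0,dy=0,op=24):
    p=M[k]+[dx,dy]
    robot.move_to([*p,150],Q2); robot.move_l([*p,z+12+8],vel=120); robot.hold(.2); st("pre")
    robot.move_l([*p,z+12.3],vel=20); robot.hold(.2); st("down")
    robot.move_gripper(dia+op); st("open"); robot.move_l([*p,z+130],vel=200)
E
python3 - <<'E'
from h import *
print(M.round(1),AR)
pick([436.5,68.3],7,20)
E
```

```text
[[ 600.4 -142.3]
 [ 593.7  -80.7]
 [ 587.1  -19.1]
 [ 580.4   42.6]] 0.10793469002175442
at 7.96 [437.1  68.4   7.5] F [-0.6  0.4  0.3] w 44.2
grip 8.31 [437.2  68.4   7.8] F [-0.4  1.5  6.1] w 17.9
up 9.41 [435.7  68.2 149.2] F [ 0.7 -0.1 -1. ] w 18.1
```

```bash
python3 - <<'E'
from h import *
place(0,7,20); 
robot.move_to([550,-40,300],Q1);robot.hold(.2)
f=imaging.grab_frame("wrist");np.savez("w3.npz",**f);st("end")
cv2.imwrite("pics/w3.png",cv2.resize(f["color"][140:250,170:450,::-1],None,fx=2.8,fy=2.8,interpolation=cv2.INTER_CUBIC))
E
```

```text
pre 11.82 [ 601.  -142.5   27.8] F [-0.7 -0.3 -1.2] w 18.0
down 12.56 [ 600.5 -142.4   19.9] F [-1.3  0.3  5.2] w 18.2
open 12.93 [ 600.3 -142.3   19. ] F [ 0.2 -0.2  1. ] w 44.1
end 15.1 [549.9 -40.2 299.2] F [-0.3  0.3 -0.7] w 43.9
```

View pics/w3.png

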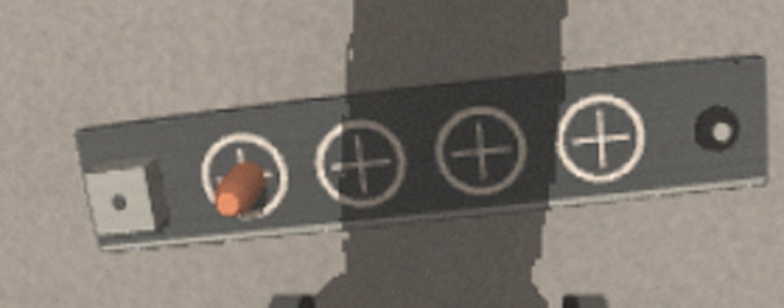

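The 46 rod stands upright with its foot near the ring centre, (245,178) in the crop. Now I quantify it and do the 60.

```bash
cat >> h.py <<'E'
def check(f,hs):
    g=cv2.imread  # unused
    for b in blobs(copper(f["color"]),60):
        for h in hs:
            X=plane(rayw(f,*b[5]),12+h/2)[:2]
            k=np.argmin(np.linalg.norm(M-X,axis=1)); e=X-M[k]
            if np.linalg.norm(e)<25: print("rod",h,"mark",k,"err",e.round(1),"row/across",(e@d).round(1),(e@[d[1],-d[0]]).round(1),b[5].round(1),b[4])
E
python3 - <<'E'
from h import *
f=np.load("w3.npz");check(f,[46])
K=[]
for k in range(1,4):
    # predicted px via search over previous view shift: detect near
    pass
for m in marks(f,[(297,198),(341,193),(384,189)]): print(np.round(m,1),plane(rayw(f,*m[:2]),12).round(1))
pick([449.7,223.5],14,26)
place(1,14,26)
robot.move_to([550,-40,300],Q1);robot.hold(.2)
f=imaging.grab_frame("wrist");np.savez("w4.npz",**f);st("end");check(f,[46,60])
cv2.imwrite("pics/w4.png",cv2.resize(f["color"][140:250,170:450,::-1],None,fx=2.8,fy=2.8,interpolation=cv2.INTER_CUBIC))
E
```

```text
rod 46 mark 0 err [0.5 2.3] row/across 2.2 0.8 [255.  207.2] 243
[298.2 197.9  31.3  32.6 288. ] [593.8 -81.1  12. ]
[341.3 193.3  31.6  32.4 269. ] [587.  -19.2  12. ]
[384.1 188.9  31.4  33.  333. ] [580.4  42.7  12. ]
at 17.7 [450.3 223.8  14.6] F [1.  0.4 1.2] w 50.1
grip 18.04 [450.4 223.9  15. ] F [-1.3  0.4  6. ] w 24.4
up 19.1 [448.8 223.  148.9] F [ 0.4  0.5 -3. ] w 24.3
pre 21.69 [594.4 -80.8  34.8] F [-0.4  0.  -2.5] w 24.5
down 22.43 [593.9 -80.7  27. ] F [-2.3  1.4  5.7] w 24.2
open 22.79 [593.8 -80.7  26.1] F [-0.   0.2 -0.3] w 50.2
end 25.05 [549.9 -40.1 299.4] F [-0.4 -0.9  0.2] w 49.9
rod 46 mark 1 err [3.1 1. ] row/across 0.6 3.1 [297.6 204.2] 425
rod 60 mark 1 err [1.1 1.6] row/across 1.5 1.2 [297.6 204.2] 425
rod 46 mark 0 err [0.5 2.3] row/across 2.3 0.8 [254.9 207.1] 242
rod 60 mark 0 err [-1.5  4. ] row/across 4.2 -1.1 [254.9 207.1] 242
```

View pics/w4.png

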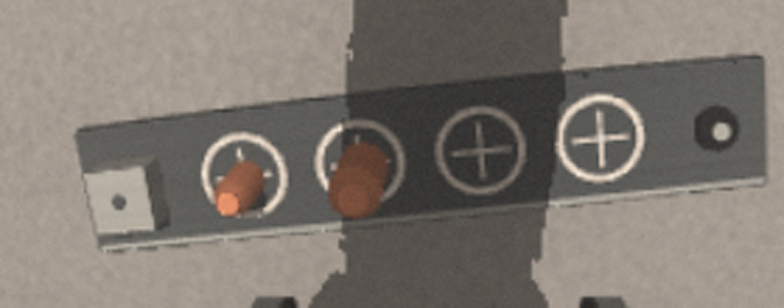

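Both rods read about 1.5 to 2 mm off along the row. I measure that properly with the camera square to the row, aligned with each mark.

```bash
cat >> h.py <<'E'
def square(k,h,name,z=170):
    """camera placed squarely across the row opposite mark k: gives row offset"""
    n=np.array([d[1],-d[0]])
    p=M[k]-n*60
    robot.move_to([*p,z],q(AR+np.pi/2));robot.hold(.25)
    f=imaging.grab_frame("wrist")
    b=[b for b in blobs(copper(f["color"]),150) if np.linalg.norm(plane(rayw(f,*b[5]),12+h/2)[:2]-M[k])<25]
    X=plane(rayw(f,*b[0][5]),12+h/2)[:2];e=X-M[k]
    u,v=np.int32(b[0][5]);C=(-f["R"].T@f["t"])[:2]
    print(k,h,"row/across",(e@d).round(1),(e@n).round(1),"cam row",((C-M[k])@d).round(1),(u,v));
    crop=f["color"][max(v-60,0):v+60,u-90:u+90,::-1]
    cv2.imwrite(f"pics/{name}.png",cv2.resize(crop,None,fx=4,fy=4,interpolation=cv2.INTER_CUBIC))
    return f,(u,v)
E
python3 - <<'E'
from h import *
for k,h in((0,46),(1,60)):
    f,_=square(k,h,f"sq{k}");np.savez(f"sq{k}.npz",**f)
st("")
E
```

```text
0 46 row/across 1.5 0.5 cam row -0.2 (np.int32(327), np.int32(250))
1 60 row/across 1.2 1.1 cam row -1.3 (np.int32(329), np.int32(256))
 26.73 [534.3 -87.9 170. ] F [ 0.3 -0.3  0.5] w 50.0
```

```bash
cd pics; python3 -c "
import cv2,numpy as np
a=cv2.imread('sq0.png');b=cv2.imread('sq1.png');h=min(a.shape[0],b.shape[0])
o=np.hstack([a[:h,160:560],b[:h,160:560]]);cv2.imwrite('sq01.png',o)"
```

```text
(no output)
```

View pics/sq01.png

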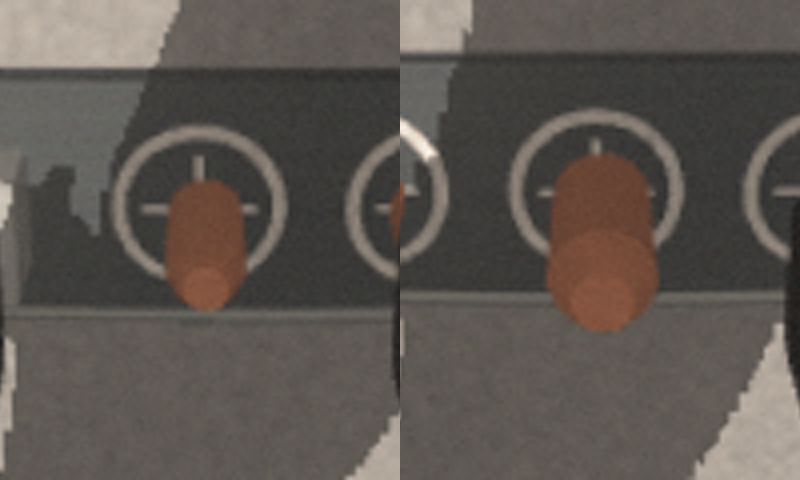

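Square views confirm it: the ring centre is at column 199 and the rod at about 204, so the 46 is about +1.4 mm along the row. The 60 (597 against 602) is also about +1.3 mm. I nudge both, and shift the next picks by the same bias.

```bash
cat >> h.py <<'E'
def nudge(k,z,dia,row,across,op=24):
    n=np.array([d[1],-d[0]]);p=M[k];t=p+row*d+across*n
    robot.move_to([*p,z+110],Q2);robot.move_gripper(dia+op)
    robot.move_l([*p,z+12.5],vel=120);robot.move_gripper(0,grip_force=50)
    robot.move_l([*p,z+16],vel=30);robot.move_l([*t,z+16],vel=20);robot.move_l([*t,z+12.3],vel=20);robot.hold(.2);st("down")
    robot.move_gripper(dia+op);robot.move_l([*t,z+110],vel=200)
E
python3 - <<'E'
from h import *
nudge(0,7,20,-1.4,-.3)
nudge(1,14,26,-1.3,-.5)
for k,h in((0,46),(1,60)):
    f,_=square(k,h,f"sr{k}")
pick([442.4,-263.2],22,32)
place(2,22,32)
f,_=square(2,74,"sr2");st("end")
E
cd pics; python3 -c "
import cv2,numpy as np
a=[cv2.imread(f'sr{i}.png') for i in range(3)]
h=min(x.shape[0] for x in a)
cv2.imwrite('sr.png',cv2.resize(np.hstack([x[:h,180:540] for x in a]),None,fx=.74,fy=.74))"
```

```text
down 30.67 [ 600.6 -143.9   20.7] F [-2.4  0.2  8. ] w 18.4
down 34.62 [593.7 -82.1  27.6] F [-2.4  0.5  6.9] w 24.5
0 46 row/across 0.1 0.4 cam row -0.6 (np.int32(326), np.int32(253))
1 60 row/across -0.0 0.7 cam row -1.4 (np.int32(327), np.int32(256))
at 40.21 [ 443.  -263.5   22.6] F [ 0.6 -0.1 -0.3] w 56.4
grip 40.55 [ 443.1 -263.4   23. ] F [-0.7  0.6  5.9] w 30.8
up 41.55 [ 441.4 -262.6  148.7] F [ 0.5  0.5 -4.2] w 30.7
pre 44.52 [587.8 -19.1  42.9] F [ 0.3  0.5 -5.4] w 30.2
down 45.25 [587.2 -19.   35. ] F [-2.6  0.9  5.4] w 30.5
open 45.62 [587.3 -19.1  34.2] F [-0.7 -0.9 -0.2] w 56.2
2 74 row/across 0.2 2.0 cam row -0.7 (np.int32(327), np.int32(260))
end 48.08 [527.5 -25.5 169.9] F [-0.  -0.7  0.8] w 56.1
```

View pics/sr.png

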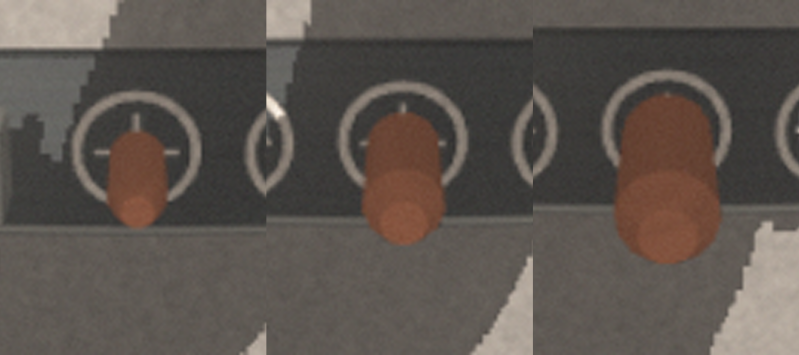

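All three are centred along the row, within 0.2 mm. The across-row value is biased by the camera's tilt, so I check it from on the row line once the 88 is placed.

```bash
python3 - <<'E'
from h import *
pick([430.6,-70.0],30,38,op=22)
place(3,30,38)
f,_=square(3,88,"sr3");np.savez("sq3.npz",**f)
p=M.mean(0)-d*40   # camera then ~ +29 along row
robot.move_to([*p,290],Q2);robot.hold(.3);st("line")
f=imaging.grab_frame("wrist");np.savez("line.npz",**f)
p=M.mean(0)+d*60
robot.move_to([*p,290],Q2);robot.hold(.3)
g=imaging.grab_frame("wrist");np.savez("line2.npz",**g)
n=np.array([d[1],-d[0]])
for F,nm in((f,"line"),(g,"line2")):
    C=(-F["R"].T@F["t"])[:2];print("cam across",((C-M[0])@n).round(1))
    for b in blobs(copper(F["color"]),150):
        X=plane(rayw(F,*b[5]),45)[:2]
        k=np.argmin(np.linalg.norm(M-X,axis=1));h=[46,60,74,88][k];X=plane(rayw(F,*b[5]),12+h/2)[:2];e=X-M[k]
        print(nm,k,(e@d).round(1),(e@n).round(1),b[4],b[5].round(1))
    cv2.imwrite(f"pics/{nm}.png",F["color"][:,:,::-1])
E
cd pics; python3 -c "
import cv2,numpy as np
a=cv2.imread('sr3.png');b=cv2.imread('line.png')[0:400,220:430];c=cv2.imread('line2.png')[0:400,220:430]
b=cv2.resize(b,None,fx=1.2,fy=1.2);c=cv2.resize(c,None,fx=1.2,fy=1.2);a=a[:480,200:500];a=np.pad(a,((0,480-a.shape[0]),(0,0),(0,0)))
cv2.imwrite('l.png',np.hstack([a,b,c])[:, :800])"
```

```text
at 49.81 [431.3 -70.1  30.4] F [-0.3 -0.4 -0.5] w 59.8
grip 50.13 [431.5 -69.7  30.9] F [-0.9  2.2  5.9] w 36.9
up 51.08 [429.2 -69.9 148.7] F [-0.2  0.7 -7.9] w 36.9
pre 53.77 [581.2  42.6  50.9] F [-0.1 -0.2 -7.8] w 36.5
down 54.5 [580.6  42.6  42.9] F [-3.3 -0.5  5. ] w 36.7
open 54.87 [580.8  42.6  42.3] F [-0.8 -0.5  0.5] w 62.1
3 88 row/across -0.4 3.7 cam row -0.7 (np.int32(326), np.int32(265))
line 58.83 [594.5 -89.2 289.8] F [-0.4  0.6  0.3] w 62.0
cam across 0.9
line 3 2.1 1.8 1040 [326.9  65.1]
line 2 0.4 1.5 573 [326.5 117. ]
line 1 0.0 1.3 401 [326.3 166.1]
line 0 1.0 1.3 243 [326.3 210.3]
cam across 1.2
line2 3 -2.4 2.1 920 [326.7 149.2]
line2 2 -0.4 1.6 730 [326.4 195.4]
line2 1 0.8 1.0 476 [326.  237.6]
line2 0 1.1 1.2 261 [326.2 274.7]
```

View pics/l.png

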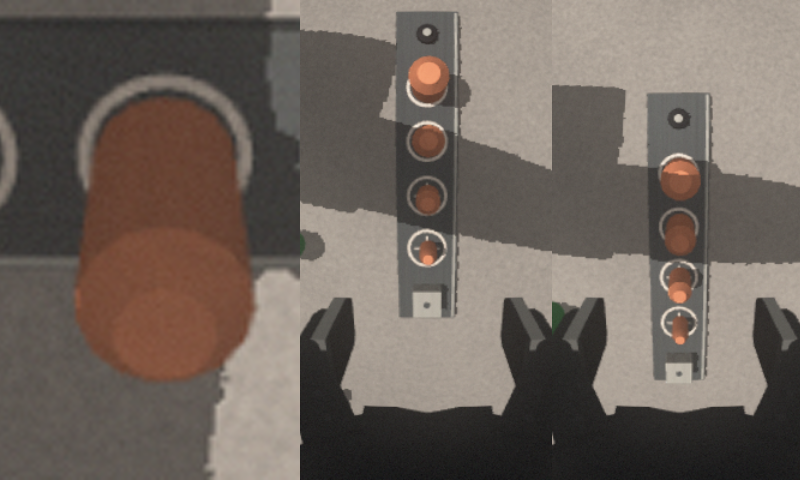

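Every rod reads about +1.2 to 2 mm across in this view, so I measure the rings themselves in the same image to tell a real offset from a calibration shift.

```bash
python3 - <<'E'
from h import *
n=np.array([d[1],-d[0]])
for nm in("line","line2"):
    f=dict(np.load(nm+".npz"))
    from scipy.optimize import fsolve
    gray=cv2.cvtColor(f["color"],cv2.COLOR_RGB2GRAY)
    th=cv2.morphologyEx(gray,cv2.MORPH_TOPHAT,np.ones((7,7),np.uint8))
    hsv=cv2.cvtColor(f["color"],cv2.COLOR_RGB2HSV)
    m=((th>18)&(hsv[...,1]<70)).astype(np.uint8)*255
    ys,xs=np.nonzero(m)
    P=np.array([plane(rayw(f,u,v),12)[:2] for u,v in zip(xs,ys)])
    for k in range(4):
        E=P-M[k];r=np.hypot(E[:,0],E[:,1]);s=(r>18.5)&(r<26)
        e=E[s];A=np.c_[2*e,np.ones(len(e))];c=np.linalg.lstsq(A,(e**2).sum(1),rcond=None)[0]
        print(nm,k,s.sum(),"ring centre row/across",(c[:2]@d).round(1),(c[:2]@n).round(1),"R",np.sqrt(c[2]+c[:2]@c[:2]).round(1))
E
```

```text
line 0 323 ring centre row/across -0.4 0.1 R 21.7
line 1 285 ring centre row/across -0.4 0.0 R 21.5
line 2 313 ring centre row/across 0.2 0.2 R 21.6
line 3 184 ring centre row/across -0.2 -0.1 R 21.4
line2 0 226 ring centre row/across -0.5 0.2 R 21.8
line2 1 221 ring centre row/across -0.5 0.2 R 21.7
line2 2 213 ring centre row/across -0.2 0.0 R 21.5
line2 3 151 ring centre row/across 0.9 -0.2 R 20.8
```

The rings agree with my mark positions to 0.2 mm, so the rods really are 1 to 2 mm off across the row. There is plenty of time, so I nudge each by that amount.

```bash
python3 - <<'E'
from h import *
n=np.array([d[1],-d[0]])
nudge(3,30,38,0.4,-1.9); nudge(2,22,32,0,-1.4); nudge(1,14,26,-1.3,-1.5); nudge(0,7,20,-1.4,-1.4)
for k,h in enumerate((46,60,74,88)): square(k,h,f"ss{k}",z=190)
p=M.mean(0)-d*40
robot.move_to([*p,290],Q2);robot.hold(.3);st("line")
F=imaging.grab_frame("wrist");cv2.imwrite("pics/line3.png",F["color"][:,:,::-1])
for b in blobs(copper(F["color"]),150):
    X=plane(rayw(F,*b[5]),45)[:2]
    k=np.argmin(np.linalg.norm(M-X,axis=1));h=[46,60,74,88][k];X=plane(rayw(F,*b[5]),12+h/2)[:2];e=X-M[k]
    print(k,(e@d).round(1),(e@n).round(1))
E
```

```text
down 62.94 [578.7  42.8  43.6] F [-3.3 -0.3  4.9] w 36.9
down 66.89 [586.  -19.2  35.7] F [-3.  -0.6  5.9] w 30.7
down 70.84 [592.7 -82.2  27.7] F [-2.6  0.6  6.6] w 24.8
down 74.8 [ 599.5 -144.    20.6] F [-2.4  0.1  8.7] w 18.4
0 46 row/across -1.0 -0.7 cam row -0.7 (np.int32(325), np.int32(244))
1 60 row/across -1.2 -0.4 cam row -1.4 (np.int32(326), np.int32(246))
2 74 row/across 0.1 0.4 cam row -1.5 (np.int32(327), np.int32(250))
3 88 row/across 0.1 1.6 cam row -1.5 (np.int32(327), np.int32(254))
line 81.03 [594.5 -89.3 289.8] F [-0.1  0.3 -0.3] w 44.4
3 2.5 -0.3
2 0.3 0.1
1 -1.4 0.0
0 -0.3 0.3
```

Across the row is now within 0.3 mm. But I re-applied the row shift to the 46 and 60, and since the shift is relative, both now sit about 1.1 mm the other way. I undo that for those two.

```bash
python3 - <<'E'
from h import *
n=np.array([d[1],-d[0]])
nudge(1,14,26,1.2,-1.5); nudge(0,7,20,1.1,-1.5)
for k,h in enumerate((46,60)): square(k,h,f"st{k}",z=190)
p=M.mean(0)-d*40
robot.move_to([*p,290],Q2);robot.hold(.3);st("line")
F=imaging.grab_frame("wrist");cv2.imwrite("pics/line4.png",F["color"][:,:,::-1])
for b in blobs(copper(F["color"]),150):
    X=plane(rayw(F,*b[5]),45)[:2]
    k=np.argmin(np.linalg.norm(M-X,axis=1));h=[46,60,74,88][k];X=plane(rayw(F,*b[5]),12+h/2)[:2];e=X-M[k]
    print(k,(e@d).round(1),(e@n).round(1))
robot.move_to([400,150,300],Q2)
for c in("scene","side"): cv2.imwrite(f"pics/fin_{c}.png",imaging.grab_frame(c)["color"][130:330,190:430,::-1])
st("end")
E
cd pics; python3 -c "
import cv2,numpy as np
a=np.hstack([cv2.imread('fin_scene.png'),cv2.imread('fin_side.png')]);cv2.imwrite('fin.png',cv2.resize(a,None,fx=1.66,fy=1.66))"
```

```text
down 84.37 [592.5 -79.7  27.6] F [-2.3  0.3  6.2] w 24.3
down 88.33 [ 599.2 -141.5   20.6] F [-2.9  0.2  7.9] w 18.8
0 46 row/across 0.2 -0.8 cam row -0.7 (np.int32(326), np.int32(244))
1 60 row/across 0.2 -0.4 cam row -1.4 (np.int32(327), np.int32(246))
line 93.42 [594.6 -89.6 289.8] F [-0.6  0.7  0.3] w 44.1
3 2.5 -0.4
2 0.3 0.1
1 0.1 0.2
0 1.2 0.1
end 94.76 [401.1 149.5 299.9] F [-0.5 -0.1  0.4] w 43.9
```

View pics/fin.png

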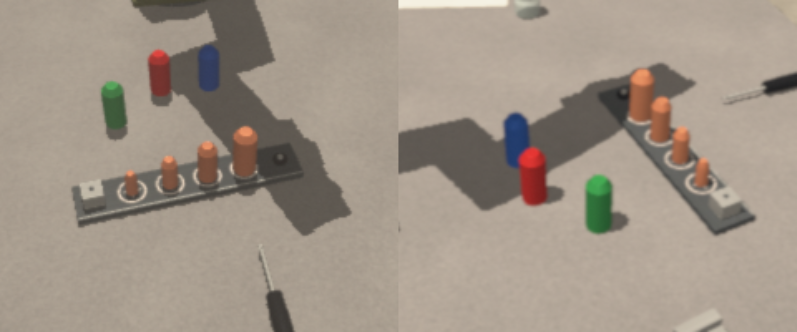

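Both views show all four rods upright on their rings, rising from the stop block to the knob end. The red, blue and green decoys are standing where they were, and the arm is clear.

```bash
python3 -c "
from h import *
robot.job_done()"
```

```text
the job is handed in; nothing more can be done
```

The four copper electrodes now stand upright on their marks, with the 46 mm next to the stop block, then 60, 74 and 88 mm at the far end. I handed the job in at about 95 s, and no verdict was reported.

- **First placings:** they came out 1–2 mm off, so I nudged each electrode. I over-corrected the 46 and 60 along the row once and then undid it.
- **Final centring:** the best-placed wrist views put every electrode within about 0.2 mm along the row and 0.4 mm across it. Checks from less suitable angles gave up to 2.5 mm for the tallest, which I put down to perspective on its height.
- **Rest of the scene:** the last pictures show the red, green and blue look-alikes standing where they were. I did not measure the mould half at the end, but the arm never worked near it.

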